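# Couple the trailer drawbar and lock its hitch pin

### The job

Couple the bicycle trailer's drawbar to the hitch on the bench: slide the drawbar into the socket until the raised pin drops into its cross hole, push the pin down fully home, and only then swing the pin's sprung wire loop over the open end of the socket so that it snaps shut underneath. Go by feel and force nothing: when the drawbar stops dead, do not push on it harder. Leave the other things on the bench alone.

Things in the scene. Friction and masses are not known exactly. Their poses are not given: they have to be found in the camera images.
- hitch: Hitch bracket bolted to the bench: grey base plate 160 x 100 x 8 mm, column, and a dark square socket tube 30 x 30 mm outside, its level axis 100 mm above the bench. Origin on the bench straight under the pin's vertical axis; x along the tube, from the drawbar towards the tube's open end (the way the drawbar is pushed in), y level across, z up. Tube from x = -75 to +48 mm. Fixed.
- drawbar: The drawbar that slides in the socket. Its frame coincides with the hitch's at the outer stop; its x in the hitch's frame is how far it is pushed in, 0 to 60 mm, 3 N of drag, stays where left. Telescopic: its inner bar's reach differs each time, unseen in the tube, so the x that brings its cross hole (12 mm long) under the 9 mm pin is unknown, 16 to 44 mm. There the pin falls in and stops it dead.
- drawbar_push (a point): Centre of the outer face of the drawbar's steel end plate (60 mm wide, 60 mm high, 6 mm thick, upright, square to the hitch's x), at the end away from the socket, 160 mm from the pin's axis when the drawbar is at its outer stop. On the tube's axis, 100 mm above the bench; the plate's top edge is 35 mm higher. Push this face towards the hitch's +x; the bench behind it is free.
- pin (a joint): How far the hitch pin has gone down, m. 0: raised, its flat tip on the drawbar. When the drawbar's hole comes under it, it falls by its own weight to about 0.023, onto a stiff grommet in the tube's lower wall; pushed with 9 to 11 N it goes on to 0.036, its shoulder on the tube: home. It cannot turn.
- pin_head (a point): Centre of the flat top of the pin's round head, 22 mm across. 171 mm above the bench when raised, 135 mm when home. The loop's hinge line lies 14 mm below this point, level, along the hitch's y.
- loop (a joint): Angle of the wire loop hinged on the pin's head, rad. 0: open, leaning back 45 degrees above the tube on the drawbar's side; 1.4: dead point of its over-centre spring, 35 degrees past upright towards the tube's open end; 3.93: shut, hanging straight down below the pin's tip. Before the dead point it springs back open, past it the spring carries it shut. 3 to 6 N at the crossbar swing it.
- loop_bar (a point): Middle of the loop's crossbar (steel wire 5.6 mm thick, along the hitch's y). U-shaped loop: two legs 46 mm apart, either side of the pin's head; the crossbar's centre line is 66 mm from the hinge line. Open, the crossbar is 47 mm above the hinge line and 47 mm from it towards the drawbar.
- washer: a steel washer, 34 mm across, 5 mm thick, flat on the bench (bystander: leave alone). Origin at its underside.
- screwdriver: a screwdriver lying on the bench (bystander: leave alone). Origin at its underside, middle.
- nut_jar: a glass jar with a green lid, 60 mm across, 85 mm high, beyond the socket's open end (bystander: leave alone). Origin at its underside.
- spanner: a steel spanner lying on the bench (bystander: leave alone). Origin at its underside, middle.
- spare_pin: a spare steel pin standing on the bench, head up, 22 mm wide, 50 mm high (bystander: leave alone). Origin at its underside.
- oil: a white plastic bottle, 44 mm across, 130 mm high (bystander: leave alone). Origin at its underside.
- pot: a red plastic pot, 70 mm across, 70 mm high (bystander: leave alone). Origin at its underside.
Things that resemble listed ones, but are neither listed nor needed, are in the scene too. Several things look just like the hitch: the one meant starts farthest from the robot's base.

How it is judged (in metres and radians):
On the way, in this order (a step that is already met when the one before it is completed fails the run):
1. the drawbar is in far enough that the pin has dropped into its hole (value of joint pin above 0.014 m), for 0.2 s.
2. the pin is pushed fully home, the loop still open (value of joint pin above 0.033 m and value of joint loop below 1.4 rad), for 0.2 s.
3. the loop is swung over the socket's end and shut (value of joint loop above 3.6 rad), for 0.2 s.
At the end, for the whole second after the job is handed in: The drawbar is in the socket with the pin through its hole, the pin is home (within 3 mm), and the loop hangs shut under the socket's end (within 0.3 rad), at rest (value of joint pin above 0.033 m and value of joint loop above 3.6 rad and velocity of joint loop below 0.2 rad/s and x of drawbar in the frame of hitch above 0.012 m); the robot touches nothing.
It fails at once if the drawbar is pushed with more than 30 N (contact force between the fingers and drawbar above 30 N).
It fails at once if the hitch, pin or loop is forced with more than 80 N (contact force between the fingers and hitch above 80 N).
It fails at once if a bystander is moved by more than 30 mm (distance of any of washer, screwdriver, nut_jar, spanner, spare_pin, oil, pot from where it was at the start of the episode above 0.03 m).
It also fails if it takes over 48 s, if anything falls off the work surface, if the arm or the gripper's body presses on something with over 40 N, if the wrist force passes 120 N, or if a joint passes its speed limit or range.

### The arm

A 6-joint arm with a two-finger parallel gripper is mounted at the origin on the work surface. World frame = base frame: x ahead of the robot, y to its left, z up, the work surface at z = 0. Lengths are in mm, angles in rad, forces in N, time in s.
With the tool pointing down it reaches from about 325 to 875 mm from the base axis. Payload 4.4 kg.
Tool frame: the origin (TCP) lies on the centre line of the jaws, within the pads' length; the fingertips stand ahead of it and the grasp point (between the pads) lies 6 mm ahead of it (ctrl.tcp_to_tips is the z of the fingertips in the tool frame, in mm); z points along the fingers, y is the line along which they close (so a half turn about z gives the same grasp; the last joint's range is limited). The gripper opens to 85 mm and grips with 20 to 120 N. Pads are 22 mm wide; open, the fingers measure 114 mm over their backs; the gripper's body (76 mm by 85 mm) begins 54 mm behind the grasp point. The pads swing forward as they close: fully open they stand 13 mm farther back than shut.
Start: joints at [1.137, 0.207, 1.542, -0, 1.393, -0.15], TCP at [160.461, 552.159, 256.282] pointing down, gripper open.
Joint ranges: [-2.73, 2.73], [-0.86, 2.22], [0.23, 2.46], [-1.11, 4.25], [0.08, 2.63], [-2.82, 2.82]. Speed limits (rad/s): [2.79, 2.79, 3.14, 3.14, 3.14, 3.14].

### API

Orientations are given as a 3x3 rotation matrix whose columns are the frame's x, y, z axes.
In Python, from plant import ctrl, sensors, optics gives the robot as it stands. Calls block until the motion is done:
- ctrl.move_ptp(position, orientation): joint-space move of the TCP to a pose.
- ctrl.move_l(position, rot=None, vel=150, threshold=None): straight line of the TCP; rot=None keeps the orientation; vel is the mean speed in mm/s. With threshold (N) it stops when the force on the tool has changed by that much, and returns True; else False.
- ctrl.set_joints(angles): joint-space move.
- ctrl.gripper_to(opening, force=None): finger opening in mm; force is the grip in N (None keeps the last); returns when the fingers have stopped.
- ctrl.hold(seconds).
- ctrl.solve_ik(position, orientation): joint angles nearest the present ones, or None.
- sensors.read_state(): the state.
- optics.grab_frame(name): name is "scene" or "top" or "wrist"; returns (picture, depth): 420x560x3 uint8, red, green, blue; 420x560 float32, mm along the optical axis (not along the pixel's ray), 0 where there is no reading.
- optics.camera_params(name): a dict with "mtx" (3x3 intrinsics, pixels), "k1" (the pictures are not rectified: a ray, as slopes to the right and down, at radius r is drawn at 1 + k1 r^2 times it, then the intrinsics apply), "R" (3x3) and "t" (3): a world point X has camera coordinates R X + t; the wrist camera has in their place "T_tool_cam" (4x4, takes a point from camera to tool coordinates, whose origin is the TCP and whose axes are the flange's). Camera axes: x right, y down, z forward; pixel columns grow to the right and rows downward; lengths in mm; the calibration is good to about 2 mm. A picture is of the moment at which its call begins: read the wrist's pose just before it. camera_params takes no time and is no camera call.
A pose or a line that the arm cannot do raises ctrl.MotionError and nothing moves.
- ctrl.finish_job(): hands the job in; it is judged then, once.
The state is a dict: "t": time; "q": joint angles; "qvel": joint speeds; "tau": joint torques, N m; "eef_pos": TCP position; "eef_rot": TCP orientation; "force": force on the tool from outside, world axes, zero at the start; "wrist_torque": the same for the moment, N m; "grip_width": finger opening in mm; "grasp_force": force on a finger pad.
Only numpy, scipy, OpenCV 4.12 (cv2) and the standard library are available. Lean on these libraries where they do the work, as an engineer would, in place of code of your own. Each camera call takes 0.05 s, during which the arm holds its last target. There are 200 camera calls.

## Working session

There is one attempt and no reset: what is moved stays moved. The work goes in short steps, each a Python script; the robot and the scene stay as the last script left them, time stands still between calls to the robot, and variables do not carry over. Pictures are saved under pics/ and viewed, at most 10 in all, crops included, and the job is handed in when it is done.

```bash
mkdir -p pics; ls
cat > h.py <<'E'
import numpy as np, cv2
from plant import ctrl, sensors, optics
def save(name,fn):
    im,d=optics.grab_frame(name); cv2.imwrite(f'pics/{fn}.png',im[:,:,::-1]); np.save(f'pics/{fn}.npy',d); return im,d
def world(name,u,v,z,tool=None):
    p=optics.camera_params(name); K=np.array(p['mtx']); 
    x=np.array([(u-K[0,2])/K[0,0],(v-K[1,2])/K[1,1]]); s=x.copy()
    for _ in range(20): s=x/(1+p['k1']*(s@s))
    c=np.array([s[0]*z,s[1]*z,z])
    if name=='wrist':
        T=np.array(p['T_tool_cam']); c=T[:3,:3]@c+T[:3,3]; R,t=tool; return np.array(R)@c+np.array(t)
    return np.array(p['R']).T@(c-np.array(p['t']))
E
python3 - <<'E'
from h import *
save('scene','s0'); save('top','t0')
print(ctrl.tcp_to_tips, sensors.read_state()['t']); 
for n in('top','scene'):
  p=optics.camera_params(n); print(n,-np.array(p['R']).T@np.array(p['t']),p['k1'],p['mtx'])
print(np.array(optics.camera_params('wrist')['T_tool_cam']).round(3))
E
```

```text
pics
25.0 0.1
top [ 368.87398012    7.81810753 1217.83380161] -0.08309719344404823 [[404.02557886   0.         282.4708228 ]
 [  0.         404.02557886 214.97576921]
 [  0.           0.           1.        ]]
scene [1136.26061962 -426.66371673 1156.37525444] 0.004306059387831792 [[508.60281629   0.         277.85827432]
 [  0.         508.60281629 215.50306347]
 [  0.           0.           1.        ]]
[[-2.00000e-03 -9.56000e-01 -2.92000e-01  7.43320e+01]
 [ 1.00000e+00 -1.00000e-03 -2.00000e-03  5.48000e-01]
 [ 1.00000e-03 -2.92000e-01  9.56000e-01 -1.17551e+02]
 [ 0.00000e+00  0.00000e+00  0.00000e+00  1.00000e+00]]
```

View pics/s0.png

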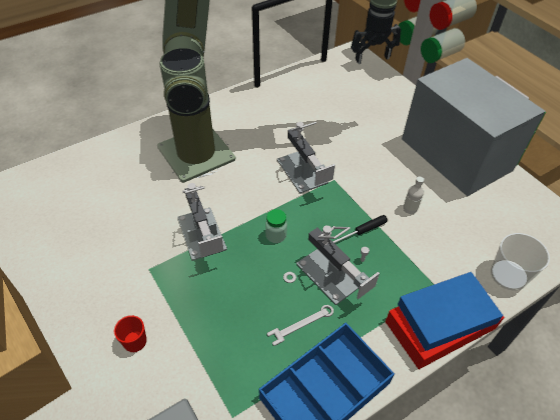

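View pics/t0.png

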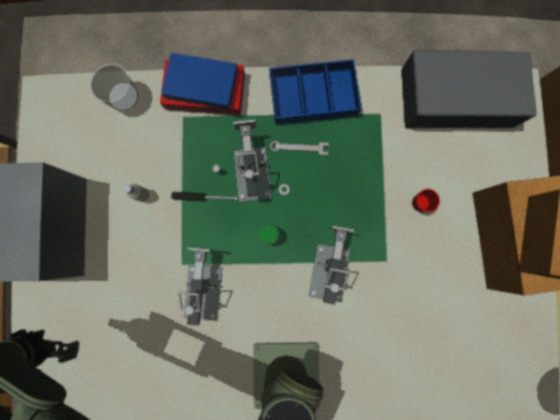

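The scene shows three similar hitches. The farthest from the base has its end plate at top-view (245,125) and its pin at about (249,173). Its drawbar is on the far side, so the push goes back towards the robot. The jar is at (270,235) and the screwdriver's tip is at (236,198), close to the column.

Run:
```python
from h import *
d=np.load('pics/t0.npy'); im=cv2.imread('pics/t0.png')
for u,v in [(236,122),(245,122),(255,121),(245,140),(247,160),(249,174),(250,174),(253,200),(270,234),(216,168),(284,189),(236,197),(205,196),(275,146)]:
    print(u,v,world('top',u,v,d[v,u]).round(0))
cv2.imwrite('pics/t0c.png',cv2.resize(im[110:250,180:340],None,fx=5,fy=4.2 if 0 else 4,interpolation=cv2.INTER_CUBIC)[:, :800])
```

```text
236 122 [722. 125. 136.]
245 122 [723. 101. 133.]
255 121 [769.  81.   0.]
245 140 [679. 103. 108.]
247 160 [620.  97. 112.]
249 174 [569.  88. 173.]
250 174 [570.  85. 169.]
253 200 [522.  89.   2.]
270 234 [414.  37.  87.]
216 168 [612. 194.  51.]
284 189 [555.  -5.  -5.]
236 197 [530. 140.  12.]
205 196 [535. 233.  13.]
275 146 [687.  20.   4.]
```

View pics/t0c.png

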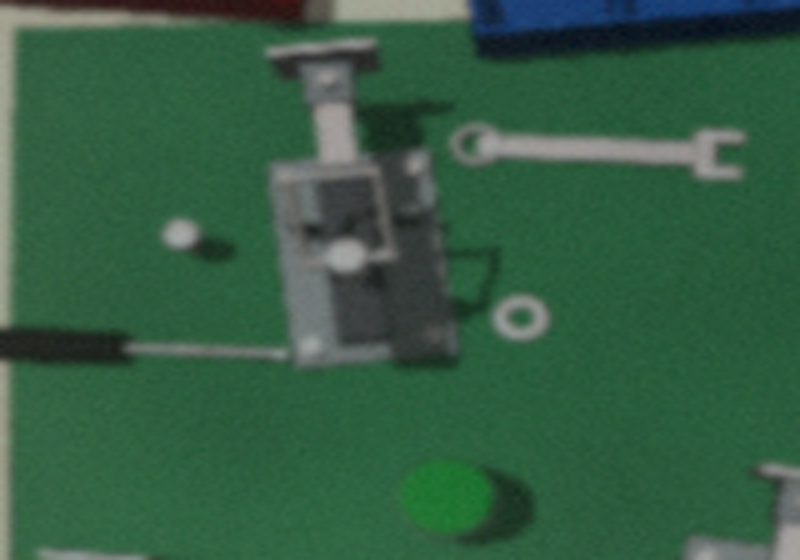

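Crop: pin head at top-view px (249,174), which gives about (569,87,171), the expected height. The plate's top edge centre is at px (244.4,122.5), about (722,104,135), roughly 155 mm from the pin as specified. Hitch +x therefore points at about 186°. I'll take a closer wrist view to refine this.

```bash
cat >> h.py <<'E'
def R(yaw):  # tool down, tool x along world yaw
    c,s=np.cos(yaw),np.sin(yaw); return np.array([[c,s,0],[s,-c,0],[0,0,-1.]])
E
python3 - <<'E'
from h import *
print(np.array(sensors.read_state()['eef_rot']).round(2))
y=np.arctan2(17,153)
for a in (y,y+np.pi):
    for p in ([660,97,330],[740,105,110],[569,88,190]): print(ctrl.solve_ik(p,R(a)))
ctrl.gripper_to(0)
ctrl.move_ptp([660,97,330],R(y))
s=sensors.read_state(); print(s['t'],s['grip_width'],s['eef_pos'])
np.savez('pics/w1pose.npz',R=s['eef_rot'],t=s['eef_pos'])
save('wrist','w1')
E
```

```text
[[-0.96  0.28 -0.  ]
 [ 0.28  0.96 -0.  ]
 [ 0.   -0.   -1.  ]]
[ 1.63447330e-02  3.60925831e-01  1.19644526e+00 -4.44089210e-16
  1.58422156e+00  1.47648384e+00]
[ 2.53624905e-02  6.91512435e-01  1.16739476e+00 -4.44089210e-16
  1.28268546e+00  1.48550160e+00]
[ 3.16267643e-03  2.69721613e-01  1.60711465e+00 -4.44089210e-16
  1.26475639e+00  1.46330178e+00]
[ 1.63447330e-02  3.60925831e-01  1.19644526e+00 -4.44089210e-16
  1.58422156e+00 -1.66510881e+00]
[ 2.53624905e-02  6.91512435e-01  1.16739476e+00 -4.44089210e-16
  1.28268546e+00 -1.65609106e+00]
[ 3.16267643e-03  2.69721613e-01  1.60711465e+00 -4.44089210e-16
  1.26475639e+00 -1.67829087e+00]
3.2833 -0.26736932162444393 [659.70440088  98.05942755 329.9352883 ]
```

View pics/w1.png

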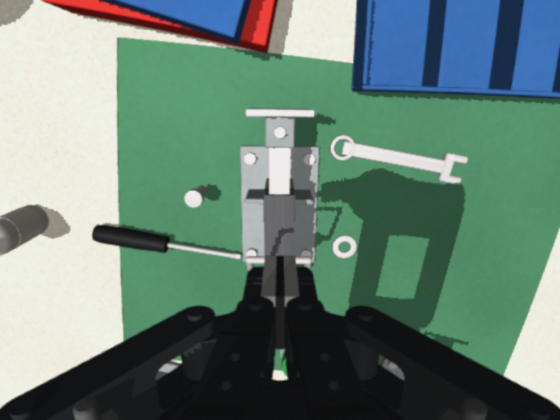

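The wrist view shows the plate's top edge from (247,113) to (314,113). The loop's crossbar runs from about (246,261) to (312,262), and the pin is hidden behind the fingers. The hitch axis lies at column 280, nearly vertical in the image.

Run:
```python
from h import *
z=np.load('pics/w1pose.npz'); d=np.load('pics/w1.npy'); T=(z['R'],z['t'])
g=lambda u,v:world('wrist',u,v,np.median(d[v-1:v+2,u-1:u+2]),T)
for n,u,v in [('pl',250,113),('pm',280,113),('pr',311,113),('bar l',248,260),('bar r',310,261),('tubeL',268,215),('tubeR',292,215),('bar in',280,170),('boltA',250,159),('boltB',309,159),('c',252,253),('e',306,255)]: print(n,g(u,v).round(1))
# vertical profile of plate / edges
print(d[105:125,280].round(0))
print(d[254:268,250].round(0)); print(d[113,240:322:1].round(0)); print(d[261,238:262].round(0),d[261,298:320].round(0))
```

```text
pl [722.1 131.2 135. ]
pm [724.9 105.3 134.6]
pr [728.   78.5 135.3]
bar l [617.  117.8 205.7]
bar r [621.2  70.8 205.3]
tubeL [624.4 106.1 114.4]
tubeR [627.1  82.2 114.8]
bar in [670.4  99.1 110.3]
boltA [661.8 135.7  14. ]
boltB [669.9  62.5  13.7]
c [535.1 122.   14.4]
e [540.5  49.1  15.1]
[429. 429. 429. 333. 300. 301. 301. 302. 304. 301. 303. 323. 322. 323.
 323. 324. 324. 325. 325. 325.]
[472. 473. 267. 267. 266. 265. 265. 266. 266. 267. 270. 271. 274. 275.]
[431. 433. 432. 431. 432. 302. 303. 303. 302. 302. 303. 302. 301. 301.
 301. 302. 302. 300. 301. 302. 303. 301. 302. 301. 302. 302. 301. 302.
 302. 301. 302. 302. 303. 301. 303. 301. 302. 302. 301. 302. 304. 301.
 301. 301. 302. 301. 301. 301. 301. 301. 302. 302. 302. 300. 302. 301.
 301. 302. 300. 301. 303. 301. 302. 301. 301. 301. 302. 303. 301. 302.
 301. 300. 301. 300. 302. 432. 432. 431. 431. 433. 432. 431.]
[490. 491. 489. 490. 492. 482. 482. 267. 266. 266. 264. 265. 266. 267.
 266. 267. 266. 265. 265. 265. 266. 266. 266. 265.] [265. 266. 265. 266. 266. 265. 265. 266. 266. 265. 266. 266. 265. 267.
 483. 482. 484. 490. 490. 490. 490. 490.]
```

Run:
```python
from h import *
z=np.load('pics/w1pose.npz'); d=np.load('pics/w1.npy'); T=(z['R'],z['t']); dt=np.load('pics/t0.npy')
for u,v in [(265,45),(230,30),(240,20),(200,30),(358,85),(365,40)]: print('w',world('wrist',u,v,d[v,u],T).round(0))
for u,v in [(236,70),(232,100),(240,108),(275,80),(275,115),(200,65)]: print('t',world('top',u,v,dt[v,u]).round(0))
```

```text
w [790. 128.  54.]
w [793. 159.  99.]
w [803. 151.  94.]
w [794. 192.  75.]
w [763.  21.  33.]
w [806.  26.  60.]
t [896. 130.  89.]
t [816. 145.  59.]
t [803. 125.  24.]
t [900.  17.   4.]
t [767.  18.  57.]
t [910. 234.  98.]
```

```bash
cat >> h.py <<'E'
YAW=0.104; P=np.array([570,88.6]); U=np.array([np.cos(YAW),np.sin(YAW)]); RT=R(YAW)
def at(s,z,y=0): return [*(P+s*U+y*np.array([-U[1],U[0]])),z]
def st(m=''):
    s=sensors.read_state(); e=np.array(s['eef_pos']); r=e[:2]-P
    print(m,'t%.2f'%s['t'],'s%.1f y%.1f z%.1f'%(r@U,r@[-U[1],U[0]],e[2]),'F',np.round(s['force'],1)); return s
E
python3 - <<'E'
from h import *
ctrl.move_l(at(188,230),RT,vel=200); ctrl.move_l(at(188,113),vel=120); st('down')
print(ctrl.move_l(at(122,113),vel=13,threshold=9)); st('stop')
ctrl.hold(0.1); st()
im,d=save('scene','s1'); save('top','t1')
dt=np.load('pics/t1.npy')
for u,v in [(249,173),(249,174),(249,175),(250,175)]: print(world('top',u,v,dt[v,u]).round(0))
E
```

```text
down t5.31 s189.0 y-0.1 z114.5 F [ 0.1 -0.2  0.6]
True
stop t8.58 s141.3 y0.0 z113.1 F [ 0.9 -0.6  0.1]
 t8.68 s141.3 y-0.0 z112.8 F [0.7 0.6 0.8]
[501.  60. 537.]
[499.  60. 540.]
[497.  60. 540.]
[497.  58. 537.]
```

Run:
```python
import cv2
a=cv2.imread('pics/s0.png')[200:320,270:400]; b=cv2.imread('pics/s1.png')[200:320,270:400]
cv2.imwrite('pics/s1c.png',cv2.resize(cv2.hconcat([a,b]),None,fx=3,fy=4,interpolation=cv2.INTER_CUBIC))
```

```text
(no output)
```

View pics/s1c.png

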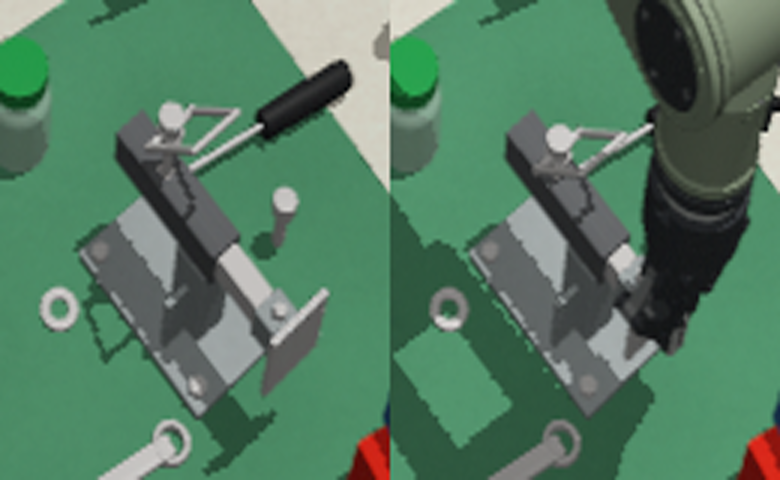

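The right half shows the pin head dropped onto the tube, at crop (558,138) compared with (172,115) before, and the loop still open. The dead stop was the pin falling in. Next I back off and push the pin home.

Run:
```python
from h import *
ctrl.move_l(at(150,113),vel=60); ctrl.move_l(at(150,255),vel=180); ctrl.move_l(at(0,255),vel=180)
ctrl.move_l(at(0,182),vel=100); st('above')
print(ctrl.move_l(at(0,165),vel=20,threshold=4)); st('touch')
print(ctrl.move_l(at(0,154),vel=15,threshold=25)); st('home?')
```

```text
above t11.87 s0.6 y-0.1 z182.7 F [ 0.3  0.5 -0.5]
True
touch t12.45 s0.1 y-0.0 z171.2 F [ 1.4 -0.2  2.5]
True
home? t13.36 s0.2 y-0.0 z160.1 F [-0.8  0.5  4.5]
```

Run:
```python
from h import *
ctrl.move_l(at(0,235),vel=150); ctrl.move_l(at(80,235),vel=150); ctrl.move_l(at(80,181),vel=120); st('behind')
print(ctrl.move_l(at(-36,181),vel=50,threshold=25)); st('swung')
ctrl.hold(0.3); ctrl.move_l(at(-36,260),vel=150); ctrl.move_l(at(130,300),vel=250); ctrl.hold(0.2); st()
s=sensors.read_state();np.savez('pics/w2pose.npz',R=s['eef_rot'],t=s['eef_pos'])
save('scene','s2')
import cv2
cv2.imwrite('pics/s2c.png',cv2.resize(cv2.imread('pics/s2.png')[190:320,270:400],None,fx=4.6,fy=4.6,interpolation=cv2.INTER_CUBIC))
```

```text
behind t15.29 s80.0 y0.0 z181.3 F [0.2 0.2 0.9]
False
swung t17.76 s-35.8 y-0.0 z181.1 F [0.3 0.3 0.3]
 t19.77 s128.9 y0.1 z299.8 F [-0.2 -0.2 -0.1]
```

View pics/s2c.png

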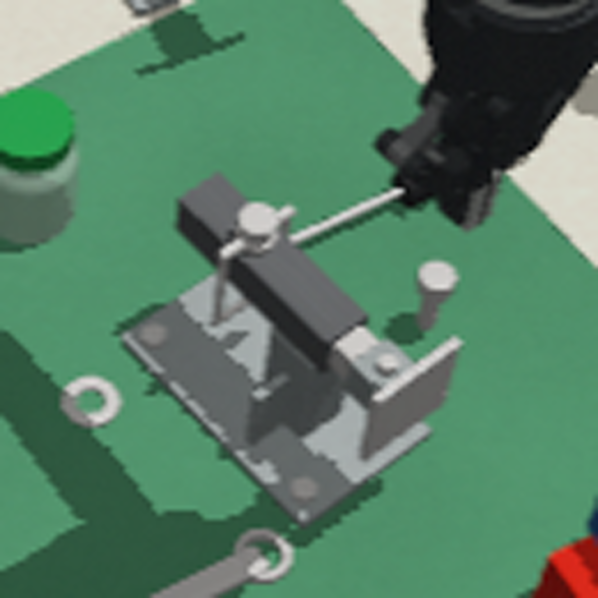

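The loop's near leg runs straight down the side of the tube, from (222,250) to (216,322), and the pin head sits low on the tube. I'll project the expected shut crossbar end into the image to check the angle.

Run:
```python
from h import *
p=optics.camera_params('scene')
n=np.array([-U[1],U[0]])
for th in (3.93,3.6,3.2):
  a=np.radians(135)-th  # angle from +hitch x
  for y in(-23,):
    for r in (0,66):
      X=np.array([*(P-U*r*np.cos(a)+n*y),121+r*np.sin(a)])
      q=cv2.projectPoints(X.reshape(1,3),cv2.Rodrigues(np.array(p['R']))[0],np.array(p['t'],float),np.array(p['mtx']),np.array([p['k1'],0,0,0]))[0].ravel()
      print(th,r,((q-[270,190])*4.6).round(0))
```

```text
3.93 0 [221. 251.]
3.93 66 [212. 320.]
3.6 0 [221. 251.]
3.6 66 [188. 291.]
3.2 0 [221. 251.]
3.2 66 [163. 252.]
```

The observed leg, (222,250) to (216,322), matches the fully shut prediction, (221,251) to (212,320). The robot is clear, so I'm handing in.

```bash
python3 -c "
from h import *
print(ctrl.finish_job())"
```

```text
the job is handed in; nothing more can be done
None
```

The trailer is coupled and the job is handed in: the drawbar is in with the pin dropped and pushed home, and the camera check shows the loop hanging shut; the judge's verdict was not shown.

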